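# Park the rolling pin in its rest

## Task

The pastry is done: without lifting the rolling pin off the board, bring it from against the backstop into its wooden rest at the front of the board, easing it over the low sill rather than forcing it or bearing down on it. It must lie right down in the trough along its whole length, between the two end cheeks, and lie still when you leave it; do not disturb the candle or the glasses.

Things in the scene. Friction and masses are not known exactly. Their poses are not given: they have to be found in the camera images.
- pin_center (a point): Centre of the rolling pin: a plain wooden cylinder, 46 mm in diameter, 240 mm long, about 0.3 kg (varies). It starts lying on the board against the backstop, so that nothing fits behind it. Stroked lightly from above it rolls, its axis going half as far as the hand; let go at low speed it stops within 10 mm. y runs along the pin; x and z turn as it rolls.
- rest_seat (a point): Pin centre when home in the rest: the middle of the trough, 23 mm above the board's top, which is the trough's floor. z up, y along the trough and the backstop, x from the rest to the backstop (174 mm to the pin's centre at the start). The pin has 1.5 mm play to front and back, 8 mm to each end, and starts up to 90 mm too far to either end.
- rest_sill (a point): Middle of the crest of the rest's low sill (rounded, radius 10 mm, 6.5 mm high above the board) on the side of the backstop, 21 mm from the seat, axes as rest_seat. The pin has to go over it: about 3 N when it rolls freely, but pushed level from behind the pin's back can catch on the fingers and wedge; it rolls over if they rise as they push.
- rest: The pin rest, fixed to the board; origin on the board's top, 23 mm below rest_seat, same axes. Sill crest at x = +21 mm; at x = -31 mm a rounded rail, 20 mm high, that stops the pin; at both ends of the trough a cheek 12 mm thick, 22 mm high, from x = -41 to +31 mm, inner faces at y = -128 and +128 mm (256 mm apart).
- board: Wooden pastry board, fixed to the counter: 280 mm (x) by 440 mm (y), 25 mm thick, origin under its centre, axes as rest_seat. It is flat and clear between backstop and rest.
- backstop (a point): Middle of the top front edge of the backstop, an upright strip 18 mm thick, 40 mm high above the board's top, along the whole far edge of the board, axes as rest_seat.
- candle: White candle in an amber glass holder, loose on the counter to the left (+y) of the board, 72 mm wide, 163 mm tall; origin under its foot. To be left alone.
- glass_a: Empty dessert glass, loose on the counter to the right (-y) of the board, 62 mm wide, 75 mm tall; origin under its foot. To be left alone.
- glass_b: A second glass like it, nearer the robot. To be left alone.
Not all that is in view belongs to the job. What is shaped like the part that bears pin_center but green is not meant.

How it is judged:
By the outcome, as a careful person would: the job done as asked, in the order asked, and still so for the second after the job is handed in, with the robot touching nothing.
It also fails if it takes over 58 s, if anything falls off the work surface, if the arm or the gripper's body presses on something with over 40 N, if the wrist force passes 120 N, or if a joint passes its speed limit or range.

## Robot

A 7-joint arm with a two-finger parallel gripper is mounted at the origin on the work surface. World frame = base frame: x ahead of the robot, y to its left, z up, the work surface at z = 0. Lengths are in m, angles in rad, forces in N, time in s.
With the tool pointing down it reaches from about 0.4 to 0.85 m from the base axis. Payload 4.5 kg.
Tool frame: the origin (TCP) lies midway between the tips of the shut fingers; the grasp point (between the pads) lies 19 mm behind it; z points along the fingers, x is the direction in which the jaws open and shut, and the axes are right-handed (so a half turn about z gives the same grasp; the last joint's range is limited). The gripper opens to 88 mm and grips with 3 to 60 N. Pads are 18 mm wide; open, the fingers measure 123 mm over their backs; the gripper's body (75 mm by 187 mm) begins 45 mm behind the grasp point.
Start: joints at [1.327, 0.689, -0.195, 1.565, 0.157, 0.902, -0.215], TCP at [0.171, -0.601, 0.239] pointing down, gripper open.
Joint ranges: [-3.01, 3.01], [-0.46, 2.08], [-1.47, 1.51], [0.13, 2.56], [-1, 4.14], [0.04, 2.09], [-2.66, 2.66]. Speed limits (rad/s): [2.57, 2.57, 3.14, 3.14, 3.14, 3.14, 3.14].

## Interface

Orientations are given as a unit quaternion [x, y, z, w].
In Python, from station import state, snapshot, sign_off gives the robot as it stands.
- The arm moves only by the tool step_arm, never from a script. Its arguments are lists of equal length, an entry for each row: "offset": the shift along the tool's x, y, z in cm, a list of three; "spin": the turn about the tool's z in rad. A call has exactly 5 rows; each row is the pose to reach, as a shift and turn from the pose commanded when the call began, along the tool's axes at that moment; what a row does not reach only later rows make up. A row lasts 1/12 s, in which the tool goes at most 41.7 mm and 7.16 degrees, less where a joint would pass 70% of its speed; a pose out of reach is approached as far as the arm can. A call with a gripper value outside its range is refused whole. "fingers" is the opening, from -1 (shut) to 1 (fully open), so that 0 is half open, set as the call begins (left out, the last holds). The fingers move at their own pace and stop on an object; "newtons" is the grip in N (left out, the last holds). Time passes only in rows, so rows that repeat a pose let the fingers close, or fill a call up. It gives the time, the measured TCP pose, the force and the opening at its end, in the units of the state.
- state(): the state, without advancing time (a new reading comes with each control period).
- snapshot(name): name is "side" or "top" or "wrist"; returns a dict with "color" (384x512x3 uint8, blue, green, red), "z_map" (384x512 float32, m along the optical axis (not along the pixel's ray), 0 where there is no reading), "fovy" (degrees; the focal length in pixels is half the picture's height over the tangent of half this angle, whatever the lens; pixels are square), "cx", "cy" (the principal point, pixels), "world_from_camera" (4x4, takes a point from camera to world coordinates); the wrist camera has in their place "mount" (4x4, takes a point from camera to tool coordinates, whose origin is the TCP and whose axes are the tool frame's). Camera axes: x right, y down, z forward; pixel columns grow to the right and rows downward; lengths in m; the calibration is good to about 2 mm. A picture is of the moment at which its call begins: read the wrist's pose just before it.
- sign_off(): hands the job in, once; it reports no verdict.
The state is a dict: "time": time; "q": joint angles; "qd": joint speeds; "tau": joint torques, N m; "position": TCP position; "ee_rot": TCP orientation; "ft_force": force on the tool from outside, world axes, zero at the start; "wrist_torque": the same for the moment, N m; "gripper_width": finger opening in m.
Only numpy, scipy, OpenCV 4.12 (cv2) and the standard library are available. Lean on these libraries where they do the work, as an engineer would, in place of code of your own. Each camera call takes 0.05 s, during which the arm holds its last target. There are 200 camera calls.

## Working session

There is one attempt and no reset: what is moved stays moved. The work goes in short steps, Python scripts to look and compute and a tool call to move; the robot and the scene stay as the last step left them, time stands still between calls to the robot, and variables do not carry over. Pictures are saved under pics/ and viewed, about 8 in all and at most 12, crops included, and the job is handed in when it is done.

Besides the shell and the picture viewer there is one more tool, called after "Request:" as name([rows], argument=value, ...), one row to a line, values as JSON. step_arm: Moves the arm, as the interface text tells. Its arguments: {"type":"object","properties":{"offset":{"type":"array"},"spin":{"type":"array"},"fingers":{"type":"number"},"newtons":{"type":"number"}},"required":["offset","spin"]}

```bash
mkdir -p pics; cat > h.py <<'E'
import numpy as np, cv2
from station import state, snapshot, sign_off
from scipy.spatial.transform import Rotation as R
def cloud(s,T=None):
    f=192/np.tan(np.radians(s["fovy"])/2); z=s["z_map"]; v,u=np.mgrid[0:384,0:512]
    P=np.stack([(u-s["cx"])/f*z,(v-s["cy"])/f*z,z],-1)
    if T is None: T=s["world_from_camera"]
    W=P@T[:3,:3].T+T[:3,3]; W[z==0]=np.nan; return W
E
python3 - <<'E'
from h import *
st=state();print({k:np.round(v,3) for k,v in st.items()})
for n in("top","side"):
    s=snapshot(n);cv2.imwrite(f"pics/{n}0.png",s["color"]);np.save(f"{n}0.npy",cloud(s))
    print(n,np.round(s["world_from_camera"],3).tolist())
E
```

```text
{'time': np.float64(0.0), 'q': array([ 1.327,  0.69 , -0.195,  1.566,  0.157,  0.903, -0.215]), 'qd': array([ 0.003, -0.001,  0.   , -0.001, -0.001, -0.   ,  0.002]), 'tau': array([ 1.0000e-03, -5.2756e+01, -1.2670e+00, -1.5343e+01, -5.3000e-02,
        7.0000e-03,  0.0000e+00]), 'position': array([ 0.171, -0.6  ,  0.238]), 'ee_rot': array([ 0.798, -0.602, -0.001, -0.001]), 'ft_force': array([0.245, 0.134, 0.036]), 'wrist_torque': array([ 0.038, -0.037, -0.001]), 'gripper_width': np.float64(0.089)}
top [[-0.018, -0.98, 0.196, 0.284], [-1.0, 0.016, -0.014, 0.045], [0.011, -0.197, -0.98, 1.016], [0.0, 0.0, 0.0, 1.0]]
side [[-0.873, -0.258, 0.414, -0.16], [-0.487, 0.445, -0.751, 1.143], [0.01, -0.857, -0.514, 0.831], [0.0, 0.0, 0.0, 1.0]]
```

View pics/top0.png

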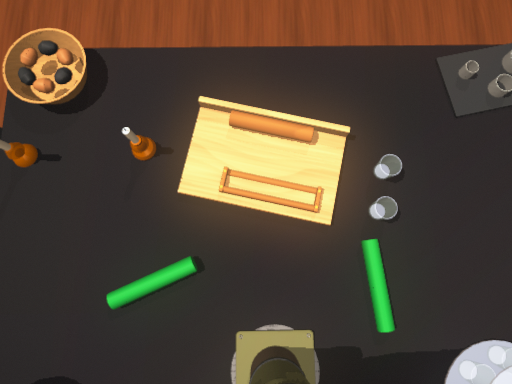

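View pics/side0.png

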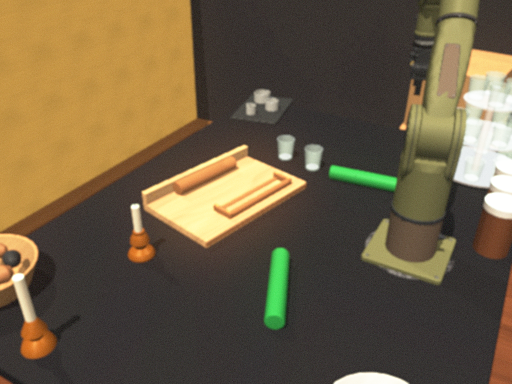

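The pin is the brown cylinder at top (272,126) and side (207,175), lying against the backstop. The two green cylinders, at top (152,283) and (378,285), are the ones not meant. The rest is the frame at top (271,190). The candle is at (140,145) and the glasses at (388,167) and (383,208). Next I measure these.

```bash
python3 - <<'E'
from h import *
W=np.load("top0.npy"); im=cv2.imread("pics/top0.png")
for n,(u,v) in dict(board=(220,160),pinmid=(272,124),pinL=(234,116),pinR=(308,132),bsL=(202,101),bsR=(345,128),railL=(230,195),railR=(312,208),sillL=(235,175),sillR=(315,188),chL=(224,184),chR=(319,200)).items():
    print(n,np.round(np.nanmedian(W[v-1:v+2,u-1:u+2].reshape(-1,3),0),4))
z=W[...,2]
m=np.zeros(z.shape,bool); m[85:225,175:355]=1
# board top region
b=m&(abs(z-.025)<.006); r=cv2.minAreaRect(W[b][:,:2].astype(np.float32)); print("board",r)
h=cv2.cvtColor(im,cv2.COLOR_BGR2HSV)
print("pinhsv",h[124,272],"bs",h[101,202],"board",h[160,220],"rail",h[204,275])
def rep(n,k):
    p=W[k];c=p[:,:2].mean(0);w,V=np.linalg.eigh(np.cov(p[:,:2].T));a=V[:,1]*np.sign(V[1,1]);t=(p[:,:2]-c)@a
    print(n,k.sum(),"c",c.round(4),"yaw(y axis)",np.degrees(np.arctan2(-a[0],a[1])).round(2),"ext",t.min().round(3),t.max().round(3),"mid",(c+a*(np.percentile(t,1)+np.percentile(t,99))/2).round(4),"zmax",np.percentile(p[:,2],95).round(4))
bright=h[...,2]
k=m&(h[...,2]<190)&(h[...,1]>120)&(z>.045); k[150:]=0; rep("pin",k)
k=m&(z>.055)&(h[...,2]>=200); k[150:]=0; rep("backstop",k)
k=m&(z>.029)&(z<.055); k[:165]=0; rep("rest",k)
k=m&(z>.038)&(z<.055); k[:165]=0; rep("rail+cheeks",k)
for n,(u0,u1,v0,v1) in dict(candle=(115,165,120,165),ga=(370,405,150,182),gb=(365,400,193,225)).items():
    p=W[v0:v1,u0:u1].reshape(-1,3);p=p[p[:,2]>.02];print(n,p.min(0).round(3),p.max(0).round(3))
cr=im[85:225,175:355];cv2.imwrite("pics/crop.png",cv2.resize(cr,None,fx=4,fy=4,interpolation=cv2.INTER_CUBIC))
E
```

```text
board [0.5686 0.1438 0.0269]
pinmid [ 0.6585 -0.0056  0.07  ]
pinL [0.6843 0.1007 0.0706]
pinR [ 0.6337 -0.1057  0.0696]
bsL [0.7334 0.1925 0.0645]
bsR [ 0.6458 -0.2115  0.065 ]
railL [0.4664 0.1156 0.0251]
railR [ 0.4229 -0.1106  0.043 ]
sillL [0.5233 0.101  0.0285]
sillR [ 0.4819 -0.1246  0.0295]
chL [0.4949 0.131  0.0417]
chR [ 0.4455 -0.1309  0.0448]
board ((0.5578200817108154, 0.020261704921722412), (0.4404708445072174, 0.26536819338798523), 76.82696533203125)
pinhsv [ 16 171 251] bs [ 25 109 250] board [ 26 103 252] rail [ 24 118 242]
pin 452 c [ 0.6693 -0.0075] yaw(y axis) -12.34 ext -0.219 0.219 mid [ 0.6692 -0.0083] zmax 0.0649
backstop 1986 c [ 0.6728 -0.0077] yaw(y axis) -13.25 ext -0.218 0.219 mid [ 0.6732 -0.0062] zmax 0.0717
rest 1352 c [0.4746 0.003 ] yaw(y axis) -12.24 ext -0.18 0.25 mid [0.4771 0.0144] zmax 0.0477
rail+cheeks 800 c [0.4611 0.007 ] yaw(y axis) -13.24 ext -0.139 0.14 mid [0.4612 0.0074] zmax 0.0485
candle [0.588 0.341 0.02 ] [0.636 0.393 0.164]
ga [ 0.506 -0.357  0.02 ] [ 0.566 -0.296  0.079]
gb [ 0.388 -0.334  0.02 ] [ 0.448 -0.274  0.08 ]
```

View pics/crop.png

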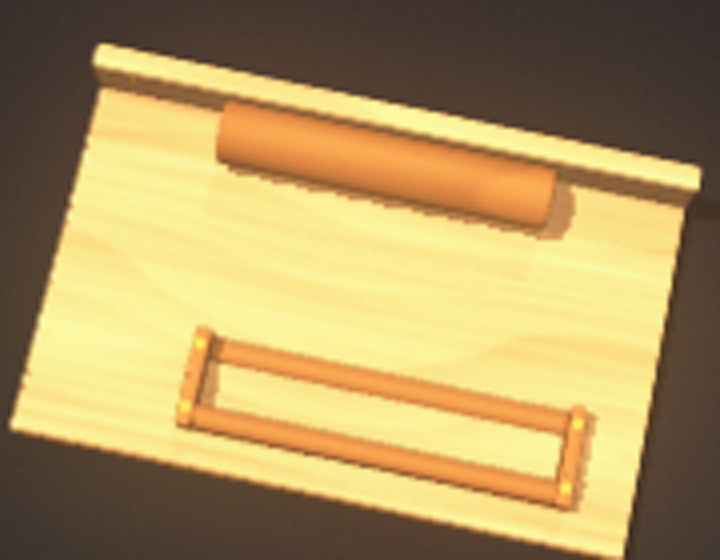

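The crop confirms the pin: a brown plain cylinder against the pale backstop. It sits slightly off the rest's middle (crop 385,165, against 385,418 for the rest). I now compute in the board frame.

```bash
python3 - <<'E'
from h import *
W=np.load("top0.npy"); im=cv2.imread("pics/top0.png"); h=cv2.cvtColor(im,cv2.COLOR_BGR2HSV); z=W[...,2]
yaw=np.radians(-13.2); ex=np.array([np.cos(yaw),np.sin(yaw)]); ey=np.array([-np.sin(yaw),np.cos(yaw)])
X=W[...,:2]@ex; Y=W[...,:2]@ey
m=np.zeros(z.shape,bool); m[85:225,175:355]=1
br=m&(h[...,0]<21)&(h[...,1]>135)
pin=br.copy(); pin[150:]=0; pin&=z>.045
rest=br.copy(); rest[:165]=0
def fit(n,k):
    x,y,zz=X[k],Y[k],z[k]; p=np.polyfit(y,x,1); print(n,k.sum(),"slope deg",np.degrees(np.arctan(p[0])).round(2),"X",np.percentile(x,[1,50,99]).round(4),"Y",np.percentile(y,[1,50,99]).round(4),"mid",((np.percentile(y,1)+np.percentile(y,99))/2).round(4),"z",np.percentile(zz,[5,50,95]).round(4))
fit("pin",pin); t=pin&(z>.0685); fit("pintop",t)
fit("rest",rest)
y0=(Y[rest].min()+Y[rest].max())/2
r=rest&(abs(Y-y0)<.11); fit("rail",r&(z>.0425)); fit("sill",r&(z<.034)&(z>.0295))
bs=m&(z>.06)&(h[...,1]<130); bs[160:]=0; fit("backstop",bs)
bd=m&(abs(z-.025)<.006)&~br; fit("board",bd)
print(ex,ey)
E
```

```text
pin 1657 slope deg 0.13 X [0.622  0.6423 0.6849] Y [-0.0496  0.1487  0.3389] mid 0.1447 z [0.0493 0.0653 0.0719]
pintop 509 slope deg 0.12 X [0.6308 0.6444 0.657 ] Y [0.0323 0.1439 0.2632] mid 0.1477 z [0.0687 0.0703 0.073 ]
 ** On entry to DLASCL parameter number  4 had an illegal value
 ** On entry to DLASCL parameter number  4 had an illegal value
 ** On entry to DLASCL parameter number  4 had an illegal value
 ** On entry to DLASCL parameter number  4 had an illegal value
 ** On entry to DLASCL parameter number  5 had an illegal value
 ** On entry to DLASCL parameter number  4 had an illegal valueTraceback (most recent call last):
  File "<stdin>", line 12, in <module>
  File "<stdin>", line 10, in fit
    c, resids, rank, s = lstsq(lhs, rhs, rcond)
                         ~~~~~^^^^^^^^^^^^^^^^^
    x, resids, rank, s = _umath_linalg.lstsq(a, b, rcond,
                         ~~~~~~~~~~~~~~~~~~~^^^^^^^^^^^^^
                                             signature=signature)
                                             ^^^^^^^^^^^^^^^^^^^^
    raise LinAlgError("SVD did not converge in Linear Least Squares")
numpy.linalg.LinAlgError: SVD did not converge in Linear Least Squares
```

```bash
python3 - <<'E'
from h import *
W=np.load("top0.npy"); im=cv2.imread("pics/top0.png"); h=cv2.cvtColor(im,cv2.COLOR_BGR2HSV); z=W[...,2]
yaw=np.radians(-13.2); ex=np.array([np.cos(yaw),np.sin(yaw)]); ey=np.array([-np.sin(yaw),np.cos(yaw)])
X=W[...,:2]@ex; Y=W[...,:2]@ey; ok=np.isfinite(z)
def fit(n,k):
    k=k&ok; x,y,zz=X[k],Y[k],z[k]; p=np.polyfit(y,x,1); print(n,k.sum(),"slope deg",np.degrees(np.arctan(p[0])).round(2),"X",np.percentile(x,[1,50,99]).round(4),"Y",np.percentile(y,[1,50,99]).round(4),"mid",((np.percentile(y,1)+np.percentile(y,99))/2).round(4),"z",np.percentile(zz,[5,50,95]).round(4))
v,u=np.mgrid[0:384,0:512]
fr=(u>175)&(u<355)&(v<225)
fit("rest high",fr&(z>.038)&(X<.54)&(v>160))
fit("rail",fr&(z>.0425)&(X<.50)&(abs(Y-.12)<.1))
fit("rest brown",fr&(v>165)&(h[...,0]<21)&(h[...,1]>135)&(z<.06)&(z>.02))
for c in (-.06,0,.06):
    k=ok&fr&(v>160)&(abs(Y-.12-c)<.03); b=np.round((X[k]-.40)/.004).astype(int)
    print(c,[(round(.4+.004*i,3),round(float(np.median(z[k][b==i]))*1000,1)) for i in range(4,38) if (b==i).any()])
fit("backstop",fr&(z>.058)&(X>.66)&(h[...,1]<130))
bd=fr&ok&(abs(z-.025)<.005)
for q in np.linspace(.42,.62,5):
    k=bd&(abs(X-q)<.01); print(q,Y[k].min().round(3),Y[k].max().round(3))
E
```

```text
rest high 800 slope deg 0.04 X [0.4315 0.4418 0.4989] Y [-0.0261  0.1115  0.2512] mid 0.1125 z [0.0395 0.0443 0.0485]
rail 285 slope deg 0.24 X [0.4327 0.4404 0.4475] Y [0.0222 0.1233 0.2177] mid 0.1199 z [0.0428 0.0448 0.0475]
rest brown 1642 slope deg -1.19 X [0.4072 0.4565 0.5014] Y [-0.0716  0.1104  0.2521] mid 0.0902 z [0.0238 0.0345 0.0474]
-0.06 [(0.416, 25.3), (0.42, 24.5), (0.424, 25.0), (0.428, 25.2), (0.432, 35.6), (0.436, 43.7), (0.44, 45.3), (0.444, 44.7), (0.448, 40.9), (0.452, 25.4), (0.456, 25.4), (0.46, 25.1), (0.464, 25.6), (0.468, 25.1), (0.472, 25.7), (0.476, 24.6), (0.48, 24.9), (0.484, 26.5), (0.488, 29.9), (0.492, 31.6), (0.496, 30.4), (0.5, 28.3), (0.504, 24.9), (0.508, 25.0), (0.512, 24.7), (0.516, 25.2), (0.52, 25.4), (0.524, 24.6), (0.528, 24.9), (0.532, 24.9), (0.536, 25.3), (0.54, 25.1), (0.544, 24.8), (0.548, 24.8)]
0 [(0.416, 25.0), (0.42, 25.1), (0.424, 25.6), (0.428, 24.7), (0.432, 33.9), (0.436, 43.0), (0.44, 44.5), (0.444, 44.4), (0.448, 41.6), (0.452, 26.2), (0.456, 24.7), (0.46, 25.1), (0.464, 24.8), (0.468, 26.0), (0.472, 25.4), (0.476, 24.8), (0
[... 276 characters left out ...]
 24.8), (0.42, 25.3), (0.424, 24.3), (0.428, 25.4), (0.432, 34.1), (0.436, 43.9), (0.44, 45.0), (0.444, 44.7), (0.448, 42.0), (0.452, 25.2), (0.456, 25.4), (0.46, 25.3), (0.464, 24.7), (0.468, 25.5), (0.472, 24.9), (0.476, 25.0), (0.48, 24.5), (0.484, 26.3), (0.488, 29.9), (0.492, 31.5), (0.496, 30.8), (0.5, 28.2), (0.504, 25.6), (0.508, 25.1), (0.512, 25.1), (0.516, 24.6), (0.52, 24.1), (0.524, 25.4), (0.528, 25.1), (0.532, 24.5), (0.536, 25.3), (0.54, 25.3), (0.544, 24.9)]
backstop 829 slope deg 0.06 X [0.6685 0.6764 0.6847] Y [-0.0674  0.1395  0.3612] mid 0.1469 z [0.062  0.0648 0.0676]
0.42 -0.072 0.367
0.47 -0.072 0.367
0.52 -0.072 0.367
0.5700000000000001 -0.073 0.366
0.62 -0.073 0.367
```

```bash
cat >> h.py <<'E'
YAW=np.radians(-13.2); ex=np.array([np.cos(YAW),np.sin(YAW)]); ey=np.array([-np.sin(YAW),np.cos(YAW)])
# board frame (ex,ey about the world origin): seat X=.472,Y=.1125 ; pin X=.646,Y=.148
def to(X,Y,z,deg):  # deg = tool x direction in board frame
    s=state(); r=R.from_quat(s["ee_rot"]); p=np.r_[X*ex+Y*ey,z]
    x=r.as_matrix()[:,0]; cur=np.arctan2(x[1],x[0]); d=np.radians(deg)+YAW-cur; d=(d+np.pi)%(2*np.pi)-np.pi
    print("now XYZ",np.round([s["position"][:2]@ex,s["position"][:2]@ey,s["position"][2]],4),"t",round(float(s["time"]),2),"deg",np.degrees(cur-YAW).round(2))
    print("cm",(r.inv().apply(p-s["position"])*100).round(2),"spin",round(-d,3))
E
python3 -c "
from h import *
to(.640,.148,.20,0)"
```

```text
now XYZ [ 0.3038 -0.5456  0.238 ] t 0.1 deg -60.88
cm [-44.22 -63.12   3.86] spin -1.063
```

Request:
step_arm([
  [-2.2, -3.2, 0],
  [-4.4, -6.3, 0],
  [-6.6, -9.5, 0],
  [-8.8, -12.6, 0],
  [-11, -15.8, 0],
], spin=[-0.05, -0.1, -0.15, -0.2, -0.25], fingers=-1, newtons=8)

```text
time: 0.52
position: [0.2937, -0.4503, 0.2385]
ee_rot: [0.868, -0.497, -0.0, -0.0]
ft_force: [0.9, 0.3, 1.2]
gripper_width: 0.0572
```

```bash
python3 -c "
from h import *
to(.640,.148,.20,0)"
```

```text
now XYZ [ 0.3887 -0.3713  0.2385] t 0.52 deg -46.45
cm [-20.32 -54.     3.85] spin -0.811
```

Request:
step_arm([
  [-1.3, -3.5, 0],
  [-2.6, -7, 0],
  [-3.9, -10.5, 0],
  [-5.2, -14, 0],
  [-6.5, -17.5, 0],
], spin=[-0.06, -0.12, -0.18, -0.24, -0.3])

```text
time: 0.93
position: [0.4122, -0.306, 0.2386]
ee_rot: [0.932, -0.362, -0.0, 0.0]
ft_force: [1.4, -0.4, -0.6]
gripper_width: 0.0236
```

```bash
python3 -c "
from h import *
to(.640,.148,.20,0)"
```

```text
now XYZ [ 0.4712 -0.2038  0.2386] t 0.93 deg -29.21
cm [ -2.43 -38.95   3.85] spin -0.51
```

Request:
step_arm([
  [-0.2, -3.9, 0.3],
  [-0.5, -7.8, 0.6],
  [-0.7, -11.7, 0.9],
  [-1, -15.6, 1.2],
  [-1.2, -19.5, 1.5],
], spin=[-0.06, -0.12, -0.18, -0.24, -0.3])

```text
time: 1.35
position: [0.5353, -0.1542, 0.2233]
ee_rot: [0.976, -0.218, -0.0, 0.0]
ft_force: [0.4, -0.9, 0.3]
gripper_width: 0.0006
```

```bash
python3 -c "
from h import *
to(.640,.148,.20,0)"
```

```text
now XYZ [ 0.5563 -0.0279  0.2233] t 1.35 deg -12.0
cm [  4.53 -18.94   2.32] spin -0.209
```

Request:
step_arm([
  [0.9, -3.8, 0.4],
  [1.8, -7.6, 0.9],
  [2.7, -11.4, 1.4],
  [3.6, -15.2, 1.8],
  [4.5, -18.9, 2.3],
], spin=[-0.06, -0.12, -0.18, -0.209, -0.209])

```text
time: 1.77
position: [0.6571, -0.0028, 0.2001]
ee_rot: [0.993, -0.116, -0.0, 0.0]
ft_force: [1.0, 0.2, -0.2]
gripper_width: 0.0006
```

```bash
cat >> h.py <<'E'
def wlook(name):
    st=state(); s=snapshot("wrist"); T=np.eye(4); T[:3,:3]=R.from_quat(st["ee_rot"]).as_matrix(); T[:3,3]=st["position"]
    W=cloud(s,T@s["mount"]); cv2.imwrite(f"pics/{name}.png",s["color"]); return W,s["color"]
def pinfind(W,im,zlo=.058):
    h=cv2.cvtColor(im,cv2.COLOR_BGR2HSV); X=W[...,:2]@ex; Y=W[...,:2]@ey; z=W[...,2]
    k=np.isfinite(z)&(z>zlo)&(z<.085)&(h[...,0]<21)&(h[...,1]>135)&(X<.665)&(X>.42)&(abs(Y-.14)<.2)
    k=cv2.morphologyEx(k.astype(np.uint8),cv2.MORPH_OPEN,np.ones((3,3)))>0
    x,y,zz=X[k],Y[k],z[k]; t=zz>np.percentile(zz,60); p=np.polyfit(y[t],x[t],1)
    # circle fit: (x-a)^2+(z-b)^2=r^2 with slope removed
    xs=x-p[0]*(y-y.mean()); A=np.c_[2*xs,2*zz,np.ones_like(xs)]; a,b,c=np.linalg.lstsq(A,xs**2+zz**2,rcond=None)[0]
    print("pin n",k.sum(),"X",a.round(4),"zc",b.round(4),"r",np.sqrt(c+a*a+b*b).round(4),"Y",np.percentile(y,[.5,99.5]).round(4),"mid",np.percentile(y,[.5,99.5]).mean().round(4),"slope",np.degrees(p[0]).round(2))
E
python3 -c "
from h import *
to(.661,.148,.085,0)
W,im=wlook('w1'); pinfind(W,im)
s=snapshot('top'); pinfind(cloud(s),s['color'])"
```

```text
now XYZ [0.6404 0.1474 0.2001] t 1.77 deg -0.12
cm [ 2.07 -0.07 11.51] spin -0.002
pin n 8229 X 0.6448 zc 0.0484 r 0.022 Y [0.093  0.2684] mid 0.1807 slope -0.09
pin n 770 X 0.6443 zc 0.053 r 0.0188 Y [0.029 0.266] mid 0.1475 slope 0.01
```

View pics/w1.png

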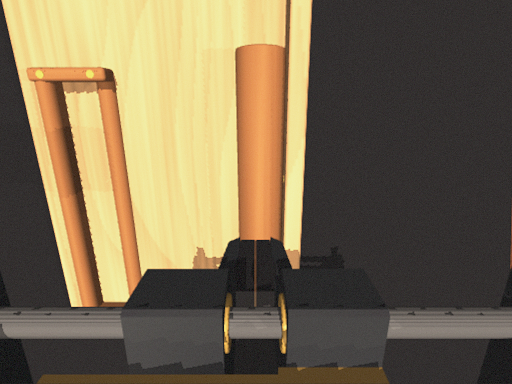

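The wrist picture shows the pin's left end at (260,47), its axis along column 260, the backstop just right of it and the rest on the left, with the shut fingertips above the pin at (255,245). Pin X is 0.645, and Y centre 0.148 agrees from both cameras. I now descend to stroke it off the backstop.

Request:
step_arm([
  [0.6, 0, 3],
  [1.2, 0, 6],
  [1.7, 0, 9],
  [1.7, 0, 11],
  [1.7, 0, 12],
], spin=[0, 0, 0, 0, 0])

```text
time: 2.28
position: [0.6704, -0.0097, 0.0771]
ee_rot: [0.993, -0.117, -0.003, 0.001]
ft_force: [-0.8, 0.5, -0.8]
gripper_width: 0.0001
```

Request:
step_arm([
  [0, 0, 0.2],
  [0, 0, 0.4],
  [0, 0, 0.6],
  [0, 0, 0.7],
  [0, 0, 0.8],
], spin=[0, 0, 0, 0, 0])

```text
time: 2.7
position: [0.6737, -0.0084, 0.074]
ee_rot: [0.993, -0.117, 0.001, -0.0]
ft_force: [-0.9, -0.0, 0.8]
gripper_width: 0.0003
```

Request:
step_arm([
  [0, 0, 0],
  [0, 0, 0.05],
  [0, 0, 0.1],
  [0, 0, 0.1],
  [0, 0, 0.1],
], spin=[0, 0, 0, 0, 0])

```text
time: 3.12
position: [0.673, -0.0084, 0.0718]
ee_rot: [0.993, -0.117, 0.0, 0.0]
ft_force: [0.2, 0.3, 0.9]
gripper_width: 0.0005
```

Request:
step_arm([
  [0, 0, 0.05],
  [0, 0, 0.1],
  [0, 0, 0.1],
  [0, 0, 0.15],
  [0, 0, 0.15],
], spin=[0, 0, 0, 0, 0])

```text
time: 3.53
position: [0.6739, -0.0086, 0.0711]
ee_rot: [0.993, -0.117, 0.001, -0.0]
ft_force: [0.2, -1.0, 5.1]
gripper_width: 0.0004
```

Request:
step_arm([
  [-0.4, 0, 0],
  [-1, 0, 0],
  [-1.6, 0, 0],
  [-2.2, 0, 0],
  [-2.8, 0, 0],
], spin=[0, 0, 0, 0, 0])

```text
time: 3.95
position: [0.6466, -0.0022, 0.0714]
ee_rot: [0.993, -0.117, 0.001, 0.0]
ft_force: [0.5, 0.1, 6.8]
gripper_width: 0.0006
```

```bash
python3 -c "
from h import *
W,im=wlook('w2'); to(.603,.148,.07,0); pinfind(W,im,.06)
s=snapshot('top'); pinfind(cloud(s),s['color'])"
```

```text
now XYZ [0.6286 0.1455 0.0714] t 4.0 deg -0.19
cm [-2.56 -0.24  0.14] spin -0.003
pin n 19515 X 0.6312 zc 0.0485 r 0.0218 Y [0.0615 0.2655] mid 0.1635 slope -0.06
pin n 710 X 0.6297 zc 0.0551 r 0.0172 Y [0.0572 0.266 ] mid 0.1616 slope 0.46
```

Request:
step_arm([
  [-0.7, 0, 0],
  [-1.4, 0, 0],
  [-2, 0, 0],
  [-2.4, 0, 0],
  [-2.6, 0, 0],
], spin=[0, 0, 0, 0, 0])

```text
time: 4.47
position: [0.6198, 0.0041, 0.0704]
ee_rot: [0.993, -0.117, -0.0, 0.0]
ft_force: [0.0, -0.8, 3.5]
gripper_width: 0.0005
```

Request:
step_arm([
  [0, 0, 0],
  [0, 0, 0],
  [0, 0, -0.5],
  [0, 0, -1.5],
  [0, 0, -3],
], spin=[0, 0, 0, 0, 0])

```text
time: 4.88
position: [0.6196, 0.0042, 0.0997]
ee_rot: [0.993, -0.117, -0.001, 0.0]
ft_force: [-0.0, 0.3, 0.5]
gripper_width: 0.0004
```

```bash
python3 -c "
from h import *
W,im=wlook('w3'); to(.618,.148,.15,0); pinfind(W,im,.06)
s=snapshot('top'); pinfind(cloud(s),s['color'])"
```

```text
now XYZ [0.6045 0.1464 0.1033] t 4.93 deg -0.21
cm [ 1.37 -0.17 -4.67] spin -0.004
pin n 15610 X 0.6174 zc 0.0486 r 0.0217 Y [0.0352 0.2684] mid 0.1518 slope 0.45
pin n 719 X 0.6171 zc 0.0525 r 0.019 Y [0.0517 0.2658] mid 0.1588 slope 0.02
```

Request:
step_arm([
  [1.5, 0, 0],
  [2.5, 0, 0.5],
  [2.5, 0, 1.5],
  [2.5, 0, 2.4],
  [2.5, 0, 2.8],
], spin=[0, 0, 0, 0, 0])

```text
time: 5.4
position: [0.6436, -0.0017, 0.071]
ee_rot: [0.993, -0.117, -0.001, 0.0]
ft_force: [-1.0, -4.7, 28.6]
gripper_width: 0.0003
```

Request:
step_arm([
  [0, 0, 0.1],
  [0, 0, 0.15],
  [0, 0, 0.2],
  [0, 0, 0.2],
  [0, 0, 0.2],
], spin=[0, 0, 0, 0, 0])

```text
time: 5.82
position: [0.6452, -0.0021, 0.0713]
ee_rot: [0.993, -0.117, 0.001, 0.0]
ft_force: [0.1, -2.0, 10.1]
gripper_width: 0.0005
```

Request:
step_arm([
  [0, 0, -0.1],
  [-0.5, 0, -0.1],
  [-1.2, 0, -0.1],
  [-1.9, 0, -0.1],
  [-2.5, 0, -0.1],
], spin=[0, 0, 0, 0, 0])

```text
time: 6.23
position: [0.6194, 0.0039, 0.0714]
ee_rot: [0.993, -0.117, -0.0, 0.0]
ft_force: [-0.1, -1.1, 5.2]
gripper_width: 0.0007
```

Request:
step_arm([
  [-0.5, 0, 0],
  [-1, 0, 0],
  [-1.2, 0, 0],
  [-1.3, 0, 0],
  [-1.3, 0, 0],
], spin=[0, 0, 0, 0, 0])

```text
time: 6.65
position: [0.6064, 0.007, 0.0712]
ee_rot: [0.993, -0.116, -0.001, 0.001]
ft_force: [-0.9, -1.8, 6.5]
gripper_width: 0.0008
```

Request:
step_arm([
  [0, 0, 0],
  [0, 0, -0.5],
  [0, 0, -2],
  [0, 0, -4.5],
  [0, 0, -7],
], spin=[0, 0, 0, 0, 0])

```text
time: 7.07
position: [0.6058, 0.0076, 0.1407]
ee_rot: [0.993, -0.116, -0.002, 0.0]
ft_force: [-0.3, -0.2, -0.1]
gripper_width: 0.0007
```

```bash
python3 -c "
from h import *
W,im=wlook('w4'); to(.600,.148,.029,0); pinfind(W,im,.06)
s=snapshot('top'); pinfind(cloud(s),s['color'])"
```

```text
now XYZ [0.5912 0.1471 0.146 ] t 7.12 deg -0.17
cm [ 0.83 -0.07 11.7 ] spin -0.003
pin n 10988 X 0.5984 zc 0.0485 r 0.0218 Y [0.1105 0.2685] mid 0.1895 slope -0.07
pin n 871 X 0.5981 zc 0.0527 r 0.0189 Y [0.0309 0.2659] mid 0.1484 slope 0.19
```

Request:
step_arm([
  [0.6, 0, 0],
  [0.6, 0, 0],
  [0.6, 0, 1],
  [0.6, 0, 3],
  [0.6, 0, 5],
], spin=[0, 0, 0, 0, 0], fingers=0.73)

```text
time: 7.58
position: [0.613, 0.0057, 0.0893]
ee_rot: [0.993, -0.117, -0.001, 0.0]
ft_force: [0.5, -0.2, -0.5]
gripper_width: 0.0316
```

Request:
step_arm([
  [0, 0, 1.5],
  [0, 0, 3],
  [0, 0, 4.5],
  [0, 0, 5.5],
  [0, 0, 5.8],
], spin=[0, 0, 0, 0, 0])

```text
time: 8.0
position: [0.613, 0.0052, 0.0308]
ee_rot: [0.993, -0.117, -0.001, 0.001]
ft_force: [-1.7, 0.1, -0.6]
gripper_width: 0.0721
```

```bash
python3 -c "
from h import *
W,im=wlook('w5'); to(.598,.148,.030,0); pinfind(W,im,.06); print(state()['gripper_width'])"
```

```text
now XYZ [0.5937 0.145  0.0303] t 8.05 deg -0.19
cm [ 0.42 -0.31  0.03] spin -0.003
pin n 32893 X 0.6055 zc 0.0482 r 0.022 Y [0.1039 0.2545] mid 0.1792 slope -0.08
0.07535343655794177
```

```bash
python3 -c "
from h import *
s=snapshot('top'); pinfind(cloud(s),s['color']); cv2.imwrite('pics/t5.png',cv2.resize(s['color'][85:225,175:355],None,fx=3,fy=3)); print(np.round(state()['ft_force'],1))"
```

```text
pin n 497 X 0.6019 zc 0.0531 r 0.0185 Y [0.0853 0.2658] mid 0.1756 slope 0.69
[0.9 0.2 0. ]
```

View pics/w5.png

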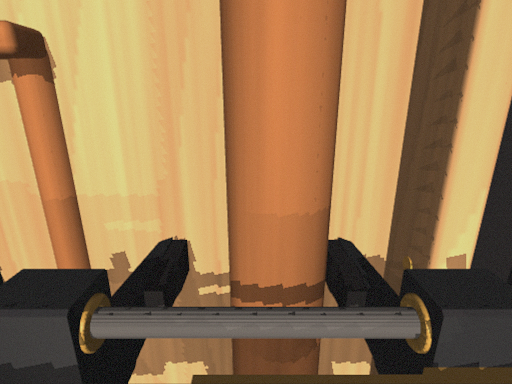

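The wrist view shows the pin between the open fingers, at columns 225–335, with both fingers clear. It only rolled about 5 mm. I now centre and close gently.

Request:
step_arm([
  [0.4, 0, 0],
  [0.6, 0, 0],
  [0.6, 0, 0],
  [0.6, 0, 0],
  [0.6, 0, 0],
], spin=[0, 0, 0, 0, 0], fingers=-0.05, newtons=6)

```text
time: 8.52
position: [0.6196, 0.0043, 0.0334]
ee_rot: [0.993, -0.117, 0.0, -0.0]
ft_force: [0.3, 0.0, -1.5]
gripper_width: 0.046
```

Request:
step_arm([
  [0, 0, 0],
  [0, 0, 0],
  [0, 0, 0],
  [0, 0, 0],
  [0, 0, 0],
], spin=[0, 0, 0, 0, 0], fingers=-0.2)

```text
time: 8.93
position: [0.6196, 0.0043, 0.0334]
ee_rot: [0.993, -0.117, 0.0, 0.0]
ft_force: [-0.1, 0.2, 0.9]
gripper_width: 0.0457
```

```bash
python3 -c "
from h import *
s=state();print(s['gripper_width'],np.round(s['ft_force'],1)); to(.598,.148,.030,0)
s=snapshot('top'); pinfind(cloud(s),s['color'])"
```

```text
0.04572512857228985 [-0.1  0.2  0.9]
now XYZ [0.6022 0.1457 0.0334] t 8.93 deg -0.21
cm [-0.42 -0.23  0.34] spin -0.004
pin n 532 X 0.6014 zc 0.0532 r 0.0183 Y [0.08   0.2657] mid 0.1728 slope 0.81
```

Request:
step_arm([
  [-0.2, 0.5, 0.03],
  [-0.6, 1.2, 0.03],
  [-1.1, 2.0, 0.03],
  [-1.6, 2.8, 0.03],
  [-2, 3.3, 0.03],
], spin=[0, 0, 0, 0, 0])

```text
time: 9.4
position: [0.5921, -0.024, 0.0333]
ee_rot: [0.993, -0.117, 0.001, -0.0]
ft_force: [3.1, 2.9, 1.8]
gripper_width: 0.0458
```

```bash
python3 -c "
from h import *
to(.555,.113,.0334,0)
s=snapshot('top'); pinfind(cloud(s),s['color']); print(np.round(state()['ft_force'],1))
W,im=wlook('w6'); pinfind(W,im,.06)"
```

```text
now XYZ [0.5819 0.1118 0.0333] t 9.4 deg -0.24
cm [-2.69 -0.11 -0.01] spin -0.004
pin n 613 X 0.581 zc 0.0529 r 0.0186 Y [0.0281 0.2317] mid 0.1299 slope 0.23
[1.2 2.1 3.5]
pin n 31831 X 0.5805 zc 0.0483 r 0.0219 Y [0.0666 0.2207] mid 0.1436 slope 0.11
```

Request:
step_arm([
  [-0.6, 0, 0],
  [-1.3, 0, 0],
  [-2, 0, 0],
  [-2.6, 0, 0],
  [-2.6, 0, 0],
], spin=[0, 0, 0, 0, 0])

```text
time: 9.92
position: [0.5662, -0.0179, 0.0333]
ee_rot: [0.993, -0.117, -0.0, 0.001]
ft_force: [2.4, -0.8, 6.7]
gripper_width: 0.0452
```

Request:
step_arm([
  [0, 0, 0],
  [0, 0, 0],
  [0, 0, 0],
  [0, 0, 0],
  [0, 0, 0],
], spin=[0, 0, 0, 0, 0], fingers=0.5)

```text
time: 10.33
position: [0.5661, -0.0171, 0.0325]
ee_rot: [0.993, -0.117, -0.001, 0.0]
ft_force: [-1.1, 0.1, -0.2]
gripper_width: 0.0661
```

Request:
step_arm([
  [0, 0, 0],
  [0, 0, -1],
  [0, 0, -4],
  [0, 0, -7],
  [0, 0, -10],
], spin=[0, 0, 0, 0, 0])

```text
time: 10.75
position: [0.5665, -0.0171, 0.1345]
ee_rot: [0.993, -0.117, -0.0, 0.0]
ft_force: [0.4, 0.4, -0.7]
gripper_width: 0.0658
```

```bash
python3 -c "
from h import *
W,im=wlook('w7');pinfind(W,im,.06)
s=snapshot('top'); pinfind(cloud(s),s['color']); to(.598,.113,.14,90);to(.598,.113,.14,-90);print(state()['q'].round(2))"
```

```text
pin n 14140 X 0.5548 zc 0.0486 r 0.0218 Y [0.0295 0.2345] mid 0.132 slope 0.08
pin n 770 X 0.5544 zc 0.0526 r 0.0189 Y [-0.0044  0.2318] mid 0.1137 slope -0.32
now XYZ [0.5589 0.1139 0.1379] t 10.85 deg -0.23
cm [ 3.92  0.08 -0.17] spin -1.575
now XYZ [0.5589 0.1139 0.1379] t 10.85 deg -0.23
cm [ 3.92  0.08 -0.17] spin 1.567
[ 0.16  0.77 -0.35  1.83  0.44  0.61 -0.7 ]
```

Request:
step_arm([
  [1, 0, 0],
  [2, 0, 0],
  [3, 0, 0],
  [4, 0, 0],
  [4.2, 0, 0],
], spin=[0.12, 0.24, 0.36, 0.48, 0.6], fingers=0.9)

```text
time: 11.27
position: [0.6092, -0.0274, 0.1328]
ee_rot: [0.913, -0.408, 0.001, -0.0]
ft_force: [-0.2, -0.9, 0.4]
gripper_width: 0.0837
```

Request:
step_arm([
  [0, 0, 0],
  [0, 0, 0],
  [0, 0, 0],
  [0, 0, 0],
  [0, 0, 0],
], spin=[0.12, 0.24, 0.36, 0.48, 0.6])

```text
time: 11.68
position: [0.6073, -0.0267, 0.1326]
ee_rot: [0.752, -0.659, -0.0, 0.0]
ft_force: [0.2, -0.2, -0.1]
gripper_width: 0.0836
```

Request:
step_arm([
  [0, 0, 0],
  [0, 0, 0],
  [0, 0, 0],
  [0, 0, 0],
  [0, 0, 0],
], spin=[0.12, 0.24, 0.36, 0.367, 0.367])

```text
time: 12.1
position: [0.6075, -0.0266, 0.1327]
ee_rot: [-0.622, 0.783, 0.0, -0.0]
ft_force: [0.9, 0.5, -0.8]
gripper_width: 0.0837
```

```bash
python3 -c "
from h import *
W,im=wlook('w8');pinfind(W,im,.06);to(.600,.113,.032,-90);print(state()['q'].round(2),state()['gripper_width'])
# fingertip thickness from cloud near the tool
X=W[...,:2]@ex;z=W[...,2];k=np.isfinite(z)&(z<.2)&(z>.12);print(k.sum(),np.percentile(X[k],[1,50,99]).round(4) if k.any() else '')
s=snapshot('top'); pinfind(cloud(s),s['color'])"
```

```text
pin n 8791 X 0.555 zc 0.0487 r 0.0215 Y [-0.0013  0.2338] mid 0.1163 slope 0.1
now XYZ [0.5976 0.1127 0.1327] t 12.15 deg -89.8
cm [-0.03 -0.25 10.07] spin 0.004
[-0.07  0.8   0.07  1.72 -0.08  0.62 -1.76] 0.08391760167396216
8797 [0.5865 0.6057 0.6084]
pin n 71 X 0.554 zc 0.0531 r 0.0181 Y [0.2107 0.2319] mid 0.2213 slope 20.26
```

View pics/w8.png

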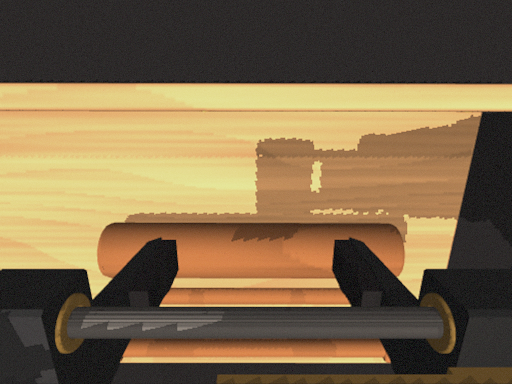

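The wrist view shows both open fingers (columns 155 and 355) just behind the pin (rows 223–277), and the pin is parallel to the backstop. I now descend and push on the flat.

Request:
step_arm([
  [0, 0, 3],
  [0, 0, 6],
  [0, 0, 8.5],
  [0, 0, 9.7],
  [0, 0, 10],
], spin=[0, 0, 0, 0, 0])

```text
time: 12.62
position: [0.6062, -0.0268, 0.0306]
ee_rot: [-0.622, 0.783, 0.002, -0.002]
ft_force: [0.3, 0.1, -0.3]
gripper_width: 0.0835
```

Request:
step_arm([
  [0, 0.5, 0],
  [0, 1, 0],
  [0, 1.5, 0],
  [0, 2, 0],
  [0, 2.5, 0],
], spin=[0, 0, 0, 0, 0])

```text
time: 13.03
position: [0.5836, -0.0209, 0.0341]
ee_rot: [-0.621, 0.784, -0.001, 0.001]
ft_force: [-0.5, 0.2, -0.3]
gripper_width: 0.084
```

```bash
python3 -c "
from h import *
W,im=wlook('w9');pinfind(W,im,.06);to(.550,.113,.030,-90);print(state()['ft_force'].round(1))"
```

```text
pin n 9484 X 0.5388 zc 0.0547 r 0.0158 Y [0.051  0.1752] mid 0.1131 slope -0.09
now XYZ [0.5713 0.1129 0.0337] t 13.08 deg -89.96
cm [-0.01  2.13  0.37] spin 0.001
[-1.6  0.2  0.1]
```

Request:
step_arm([
  [0, 0.4, 0.1],
  [0, 0.8, 0.2],
  [0, 1.2, 0.3],
  [0, 1.5, 0.4],
  [0, 1.7, 0.4],
], spin=[0, 0, 0, 0, 0])

```text
time: 13.5
position: [0.5661, -0.0171, 0.0286]
ee_rot: [-0.621, 0.784, 0.0, -0.0]
ft_force: [-0.1, 0.7, -0.6]
gripper_width: 0.0835
```

```bash
python3 -c "
from h import *
W,im=wlook('w10');pinfind(W,im,.06);to(.550,.113,.030,-90);print(state()['ft_force'].round(1))
s=snapshot('top'); pinfind(cloud(s),s['color'])"
```

```text
pin n 10416 X 0.5236 zc 0.0625 r 0.0083 Y [0.0546 0.1742] mid 0.1144 slope -1.7
now XYZ [0.5548 0.1126 0.0286] t 13.55 deg -89.98
cm [-0.04  0.48 -0.14] spin 0.0
[-0.  -0.   0.5]
pin n 162 X 0.5184 zc 0.0535 r 0.018 Y [0.1941 0.2322] mid 0.2132 slope 6.25
```

Request:
step_arm([
  [0, 0.4, 0],
  [0, 0.8, -0.2],
  [0, 1.2, -0.6],
  [0, 1.5, -0.9],
  [0, 1.8, -1.2],
], spin=[0, 0, 0, 0, 0])

```text
time: 14.02
position: [0.5523, -0.0138, 0.0422]
ee_rot: [-0.621, 0.784, -0.002, 0.002]
ft_force: [6.4, -2.2, 3.1]
gripper_width: 0.0837
```

Request:
step_arm([
  [0, 0.3, -0.3],
  [0, 0.6, -0.6],
  [0, 0.9, -0.8],
  [0, 1.1, -0.9],
  [0, 1.3, -1],
], spin=[0, 0, 0, 0, 0])

```text
time: 14.43
position: [0.5438, -0.0117, 0.0536]
ee_rot: [-0.621, 0.784, -0.006, 0.005]
ft_force: [9.9, -3.8, 8.1]
gripper_width: 0.0836
```

```bash
python3 -c "
from h import *
W,im=wlook('w11');pinfind(W,im,.055);to(.520,.113,.052,-90);print(state()['ft_force'].round(1))
s=snapshot('top'); pinfind(cloud(s),s['color'],.055)"
```

```text
pin n 9469 X 0.4988 zc 0.0543 r 0.0219 Y [0.0279 0.199 ] mid 0.1134 slope -0.06
now XYZ [0.532  0.1128 0.0538] t 14.48 deg -90.05
cm [-0.02  1.2   0.16] spin -0.001
[ 8.6 -3.   8.8]
pin n 83 X 0.4961 zc 0.0598 r 0.0178 Y [0.2084 0.232 ] mid 0.2202 slope 33.93
```

View pics/w11.png

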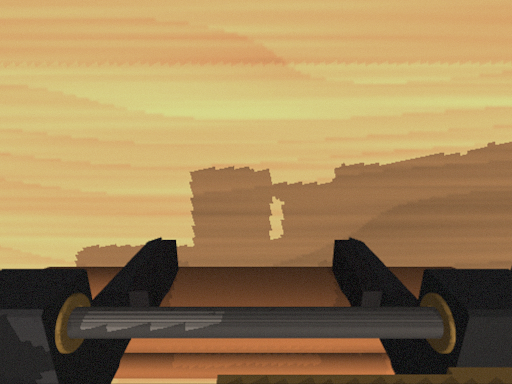

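The pin is 6 mm short of the crest (X 0.499, centre at crest height). The fingers are leading by about 8 mm and wedging with about 9 N. I ease the push a little and rise, so that the pin's back can turn.

Request:
step_arm([
  [0, -0.1, -0.2],
  [0, -0.2, -0.4],
  [0, -0.2, -0.6],
  [0, -0.2, -0.7],
  [0, -0.2, -0.7],
], spin=[0, 0, 0, 0, 0])

```text
time: 14.95
position: [0.539, -0.0106, 0.0584]
ee_rot: [-0.621, 0.784, -0.0, 0.0]
ft_force: [3.6, -0.3, 3.9]
gripper_width: 0.0838
```

```bash
python3 -c "
from h import *
W,im=wlook('w12');pinfind(W,im,.055);to(.520,.113,.060,-90);print(state()['ft_force'].round(1))
s=snapshot('top'); pinfind(cloud(s),s['color'],.055)"
```

```text
pin n 8955 X 0.4942 zc 0.0548 r 0.022 Y [0.0247 0.2019] mid 0.1133 slope -0.04
now XYZ [0.5273 0.1127 0.0582] t 15.0 deg -90.0
cm [-0.03  0.73 -0.18] spin 0.0
[ 3.2 -0.9  4. ]
pin n 85 X 0.4923 zc 0.0585 r 0.0188 Y [0.207  0.2335] mid 0.2203 slope 17.24
```

Request:
step_arm([
  [0, 0.1, -0.1],
  [0, 0.2, -0.25],
  [0, 0.3, -0.4],
  [0, 0.4, -0.5],
  [0, 0.4, -0.5],
], spin=[0, 0, 0, 0, 0])

```text
time: 15.47
position: [0.5324, -0.0092, 0.0624]
ee_rot: [-0.621, 0.783, 0.002, -0.002]
ft_force: [0.7, -0.9, -0.6]
gripper_width: 0.0835
```

```bash
python3 -c "
from h import *
W,im=wlook('w13');pinfind(W,im,.055);to(.520,.113,.060,-90);print(state()['ft_force'].round(1))
s=snapshot('top'); pinfind(cloud(s),s['color'],.055)"
```

```text
pin n 7535 X 0.4809 zc 0.0545 r 0.0202 Y [0.0217 0.2047] mid 0.1132 slope 0.08
now XYZ [0.5208 0.1126 0.0624] t 15.52 deg -89.96
cm [-0.04  0.08  0.24] spin 0.001
[ 0.2 -0.3 -0.1]
pin n 87 X 0.4684 zc 0.0538 r 0.0183 Y [0.2022 0.2337] mid 0.2179 slope 22.25
```

The pin is over the sill and there is no contact force. I back off, rise clear and verify.

Request:
step_arm([
  [0, -1, -0.5],
  [0, -3, -2],
  [0, -5, -5],
  [0, -7, -8],
  [0, -9, -12],
], spin=[0, 0, 0, 0, 0])

```text
time: 15.98
position: [0.6199, -0.03, 0.1798]
ee_rot: [-0.621, 0.784, 0.002, -0.002]
ft_force: [1.0, 0.5, -1.3]
gripper_width: 0.0838
```

Request:
step_arm([
  [0, -4, -3],
  [0, -8, -5],
  [0, -11, -5],
  [0, -14, -5],
  [0, -14, -5],
], spin=[0, 0, 0, 0, 0])

```text
time: 16.4
position: [0.7611, -0.0636, 0.2286]
ee_rot: [-0.621, 0.784, -0.001, 0.001]
ft_force: [-1.7, 0.1, -0.4]
gripper_width: 0.0842
```

```bash
python3 -c "
from h import *
W,im=wlook('w14');pinfind(W,im,.055)
for i in (1,2):
  s=snapshot('top'); pinfind(cloud(s),s['color'],.055)
a=cv2.resize(im,(400,300)); b=cv2.resize(s['color'][85:235,170:370],(400,300)); cv2.imwrite('pics/f.png',np.vstack([a,b])[:600])
W=cloud(s)
for n,(u0,u1,v0,v1) in dict(candle=(115,165,120,165),ga=(370,405,150,182),gb=(365,400,193,225)).items():
    p=W[v0:v1,u0:u1].reshape(-1,3);p=p[p[:,2]>.02];print(n,p.min(0).round(3),p.max(0).round(3))
s=state();print(s['position'].round(3),s['ft_force'].round(1),s['time'])"
```

```text
pin n 1765 X 0.4866 zc 0.0617 r 0.0048 Y [-0.0009  0.2348] mid 0.1169 slope -1.62
pin n 613 X 0.4704 zc 0.0512 r 0.0202 Y [0.1197 0.2324] mid 0.176 slope 0.48
pin n 625 X 0.4704 zc 0.0509 r 0.0205 Y [0.1202 0.2324] mid 0.1763 slope 0.16
candle [0.588 0.344 0.02 ] [0.635 0.391 0.164]
ga [ 0.506 -0.357  0.02 ] [ 0.565 -0.297  0.079]
gb [ 0.388 -0.334  0.02 ] [ 0.448 -0.273  0.079]
[ 0.756 -0.061  0.228] [ 0.3 -0.1 -0.4] 16.55
```

View pics/f.png

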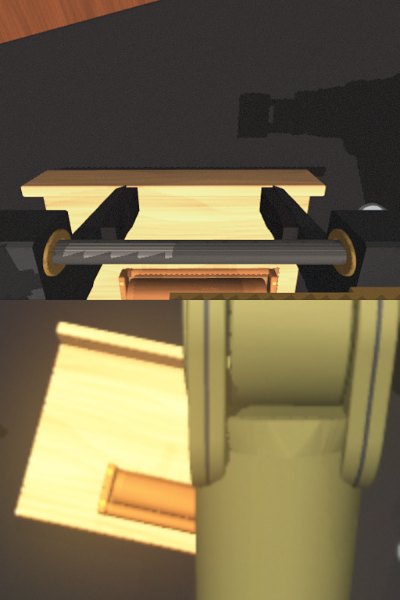

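The wrist view (top half) and top view (bottom half) show the pin in the trough. Its left end is inside the cheek, but the arm hides the right half, so I check that in the side view.

```bash
python3 -c "
from h import *
s=snapshot('side'); W=cloud(s); X=W[...,:2]@ex;Y=W[...,:2]@ey;z=W[...,2]
for y in np.arange(.005,.235,.02):
  k=np.isfinite(z)&(abs(Y-y)<.01)&(abs(X-.472)<.012); print(round(y,3),k.sum(),np.percentile(z[k],[50,90]).round(4) if k.any() else '')
print(z.shape); cv2.imwrite('pics/s.png',cv2.resize(s['color'][140:250,130:320],(760,440)))"
```

```text
0.005 16 [0.0702 0.0721]
0.025 20 [0.0693 0.0717]
0.045 24 [0.0697 0.0725]
0.065 25 [0.0692 0.0712]
0.085 23 [0.0688 0.0726]
0.105 24 [0.0702 0.0727]
0.125 29 [0.0689 0.0713]
0.145 25 [0.0691 0.0723]
0.165 28 [0.0699 0.0719]
0.185 30 [0.07  0.072]
0.205 31 [0.0692 0.0719]
0.225 37 [0.0694 0.072 ]
(384, 512)
```

View pics/s.png

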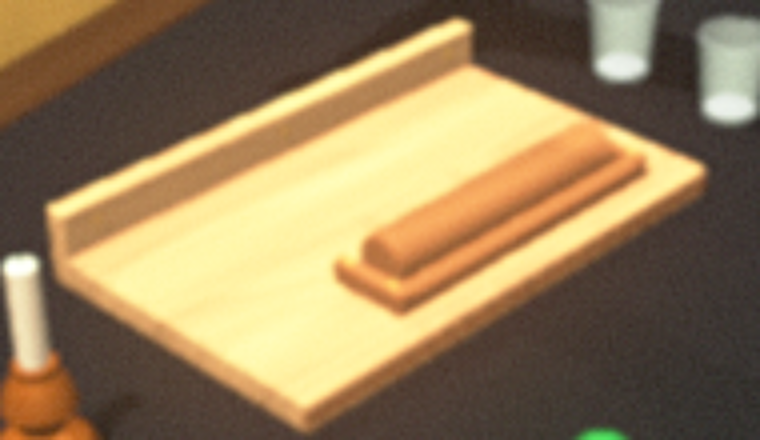

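The side view shows the pin down in the trough, from (385,250) to (610,145), between the cheeks. Its top is level at about 0.071 m along the whole length. I hand the job in.

```bash
python3 -c "
from h import *
print(sign_off())"
```

```text
the job is handed in; nothing more can be done
None
```

The pin is in its rest and the job is handed in, at about 16.6 s of the 58 s allowed.

**How it went:**
- I stroked the pin off the backstop with shut fingers in two strokes. I then gripped it lightly and slid it along the board, about 34 mm sideways to line it up with the rest and about 47 mm forward.
- I pushed it over the sill from behind with both fingers rising. It wedged once just before the crest, with about 9 N level and 9 N of downward pressing. Easing the push while rising freed it, and it rolled in.

**Last checks:**
- **Seating:** the pin's top is level at about 0.071 m along its whole length, as it should be. Its axis measures within about 2 mm of the seat line.
- **Ends:** the left end is about 8 mm inside its cheek. The right end was checked only in the side view, because the arm hid it from above.
- **Stillness and surroundings:** two top pictures in succession gave the same position. The candle and both glasses are where they started, and the robot was well clear.

**Blemishes:**
- One touchdown on the pin read 28 N for a moment.
- The fingers were not fully open when they first came down around the pin, which rolled it about 5 mm.
- The last wrist-camera fit disagreed (pin at X 0.487), but it saw only a sliver of the pin, so I discarded it.

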